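# Key and seat the lid of a lunch carrier

## Task

Close the steel lunch carrier. With a fingertip, push the upright tab on its lid sideways so that the lid turns until the notch in its rim is over the pin on the carrier, then press the lid down until it is fully home and take the hand away. Only push and press: do not pinch the tab or lift the lid, and leave the cutlery case, egg cup and glass box where they stand.

Things in the scene. Friction and masses are not known exactly. Their poses are not given: they have to be found in the camera images.
- carrier: Round steel insulated lunch carrier, 124 mm in diameter, its body 100 mm tall, firmly fixed on the counter. Origin: centre of its underside, on the lid's turning axis; z up; its x axis points at the key pin. A small bracket that carries the pin stands outside the body at x 69 to 81 mm, 16 mm wide, its top 110 mm above the counter. A thin carrying bail is folded against the opposite side, below the rim.
- pin (a point): Point on the top line of the key pin, 54 mm from the carrier's axis and 112 mm above the counter. The pin is a fixed round steel bar of 7 mm diameter lying level and pointing at the carrier's axis, from the bracket in to 49 mm from the axis. It passes 1 mm beneath the raised lid; from above only its outer 14 mm (beyond the lid's rim) and the bracket show, until the notch is over it.
- notch (a point): Centre of the notch in the lid's rim, at the height of the lid's upper face, 54 mm from the axis. The notch is 14 mm wide and 13 mm deep (open outward, right through the lid). The lid goes down only when the notch is within about 3.5 mm (3.5 degrees) of centred over the pin; otherwise it stops on the pin after about 1 mm. Its x axis points outward from the lid's centre, z up.
- lid_centre (a point): Centre of the lid's upper face. The lid is a round flat steel disc of 120 mm diameter, 7 mm thick, on the carrier's axis. Raised (start) its upper face is 120 mm above the counter; fully home, 111 mm. It is guided by its plug, so it stays level wherever it is pressed.
- tab (a point): Middle of the top edge of the turning tab, 38 mm from the axis, exactly opposite the notch. The tab is an upright plate on the lid's upper face, 30 mm long radially (23 to 53 mm from the axis), 14 mm thick (8 mm in its uppermost 4 mm), 18 mm tall. Axes as the notch's.
- tab_face_a: The cheek plate, 3 mm thick, 14 mm tall from the lid and 24 mm long, on one side of the tab (the side towards the lid's +y, notch axes). Its origin is not on the plate but at the centre of the lid's underside.
- tab_face_b: The same cheek plate on the other side of the tab; origin likewise at the centre of the lid's underside.
- lid (a joint): Turn of the lid about the carrier's vertical axis, rad, growing counter-clockwise seen from above; 0 (and every full turn) is notch over pin. It starts between 0.9 and 5.38, so the shorter way may be either. It turns freely without stops, stays where it is left, and needs about 0.12 N m (some 3 N at the tab).
- lid_drop (a joint): How far the lid has gone down from its raised start, m: 0 raised, 0.009 fully home; negative if lifted. The seal's grip holds it at any height; about 5 N (more if fast: 30 N per m/s) pushes it down, nothing springs it back.
- cutlery_case: Bystander: loose teal plastic cutlery case, 200 x 70 x 24 mm, origin under its centre, long along its x.
- egg_cup: Bystander: loose white ceramic egg cup, 49 mm across, 60 mm tall, origin under its centre.
- glass_box: Bystander: loose square glass box with clip-lock lid, about 142 mm over its clips, 71 mm tall, origin under its centre.

How it is judged (in metres and radians):
At the end, for the whole second after the job is handed in: The notch is centred over the pin to within 6 mm, the lid has gone down at least 7.5 of its 9 mm, and it is at rest (horizontal distance between notch and pin below 0.006 m and value of joint lid_drop above 0.0075 m and velocity of joint lid_drop below 0.005 m/s and velocity of joint lid between -0.05 and 0.05 rad/s); the robot touches nothing.
It fails at once if the lid is lifted more than 3 mm above its raised start (value of joint lid_drop below -0.003 m).
It fails at once if the tab is pinched: the fingers press on both of its cheeks at once with more than 2 N each (contact force between the fingers and tab_face_a above 2 N and contact force between the fingers and tab_face_b above 2 N).
It fails at once if the cutlery case is moved more than 15 mm (distance of cutlery_case from where it was at the start of the episode above 0.015 m).
It fails at once if the egg cup is moved more than 15 mm (distance of egg_cup from where it was at the start of the episode above 0.015 m).
It fails at once if the glass box is moved more than 15 mm (distance of glass_box from where it was at the start of the episode above 0.015 m).
It also fails if it takes over 45 s, if anything falls off the work surface, if the arm or the gripper's body presses on something with over 40 N, if the wrist force passes 120 N, or if a joint passes its speed limit or range.

## Robot

A 6-joint arm with a two-finger parallel gripper is mounted at the origin on the work surface. World frame = base frame: x ahead of the robot, y to its left, z up, the work surface at z = 0. Lengths are in m, angles in degrees, forces in N, time in s.
With the tool pointing down it reaches from about 0.275 to 0.75 m from the base axis. Payload 10.2 kg.
Tool frame: the origin (TCP) lies on the centre line of the jaws, within the pads' length; the fingertips stand 11 mm ahead of it and the grasp point (between the pads) lies 8 mm behind it; z points along the fingers, y is the line along which they close (so a half turn about z gives the same grasp; the last joint's range is limited). The gripper opens to 85 mm and grips with 20 to 120 N. Pads are 22 mm wide; open, the fingers measure 114 mm over their backs; the gripper's body (76 mm by 85 mm) begins 54 mm behind the grasp point. The pads swing forward as they close: fully open they stand 13 mm farther back than shut.
Start: joints at [-82.3, 17.928, 85.812, -0, 76.261, -12.8], TCP at [0.184, -0.492, 0.242] pointing down, gripper open.
Joint ranges: [-168.41, 168.41], [-55.51, 124.54], [10.69, 146.95], [-70.63, 250.63], [1, 178], [-165.06, 165.06]. Speed limits (degrees/s): [136.94, 136.94, 172.46, 180, 180, 180].

## Interface

Orientations are given as [roll, pitch, yaw] about the fixed x, y, z axes, in that order (R = Rz(yaw) Ry(pitch) Rx(roll)).
In Python, from plant import observe, capture, finish_job, regions_of, tip_of gives the robot as it stands.
- The arm moves only by the tool drive_tool, never from a script. Its arguments are lists of equal length, an entry for each row: "delta_pos": the shift along the tool's x, y, z in mm, a list of three; "rot": the turn, a rotation vector about the tool's x, y, z in degrees, a list of three; "gripper": the opening, from -1 (shut) to 1 (fully open). In form: {"delta_pos": [[dx, dy, dz], ...], "rot": [[ax, ay, az], ...], "gripper": [gripper, ...]}. A call has 1 to 20 rows; each row is the pose to reach, as a shift and turn from the pose commanded when the call began, along the tool's axes at that moment; what a row does not reach only later rows make up. A row lasts 1/10 s, in which the tool goes at most 50 mm and 8.59 degrees, less where a joint would pass 70% of its speed; a pose out of reach is approached as far as the arm can. A call with a gripper value outside its range is refused whole. The fingers move at their own pace and stop on an object; "force" is the grip in N (left out, the last holds). Time passes only in rows, so rows that repeat a pose let the fingers close. It gives the time, the measured TCP pose, the force, the opening and the grip force at its end, in the units of the state.
- observe(): the state, without advancing time (a new reading comes with each control period).
- capture(name): name is "scene" or "top"; returns a dict with "img" (384x512x3 uint8, red, green, blue), "z_map" (384x512 float32, m along the optical axis (not along the pixel's ray), 0 where there is no reading), "fx", "fy", "cx", "cy" (pixels), "rvec" (rotation vector, rad) and "tvec" (3), from world to camera coordinates, as OpenCV has them. Camera axes: x right, y down, z forward; pixel columns grow to the right and rows downward; lengths in m; the calibration is good to about 2 mm. A picture is of the moment at which its call begins.
- finish_job(): hands the job in; it is judged then, once.
Trained networks look in a picture, given as the dict that the camera call returned (one of the last four; its "shot" number tells which), for a name from the list of things; names that differ only in an ending like _2 or _b are one class to them, and where a whole thing is asked for, a point or a joint stands for the part that bears it (a point fixed in the world has none). Each returns a list of dicts, best first, with "conf" (0 to 1); they miss things now and then, are a little off and sometimes report something else, mostly with a low value. They report only what shows in the picture. A call takes as long as a camera call.
- regions_of(thing, picture): "region" (384x512 bool, what is visible of it).
- tip_of(thing, picture): "centre" ([x, y, z] in m, in world coordinates, good to about 4 mm: a listed point, or the origin of a listed thing).
The state is a dict: "time_s": time; "joint_pos": joint angles; "joint_vel": joint speeds; "joint_torque": joint torques, N m; "ee_pos": TCP position; "ee_rot": TCP orientation; "contact_force": force on the tool from outside, world axes, zero at the start; "torque": the same for the moment, N m; "grip_width": finger opening in m; "grasp_force": force on a finger pad.
Only numpy, scipy, OpenCV 4.12 (cv2) and the standard library are available. Lean on these libraries where they do the work, as an engineer would, in place of code of your own. Each camera call takes 0.05 s, during which the arm holds its last target. There are 200 camera calls.

## Working session

There is one attempt and no reset: what is moved stays moved. The work goes in short steps, Python scripts to look and compute and a tool call to move; the robot and the scene stay as the last step left them, time stands still between calls to the robot, and variables do not carry over. Pictures are saved under pics/ and viewed, at most 10 in all, crops included, and the job is handed in when it is done.

Besides the shell and the picture viewer there is one more tool, called after "Call:" in YAML: its name, and indented under it one key for each argument. drive_tool: Moves the arm, as the interface text tells. Its arguments: {"type":"object","properties":{"delta_pos":{"type":"array","items":{"type":"array","items":{"type":"number"}}},"rot":{"type":"array","items":{"type":"array","items":{"type":"number"}}},"gripper":{"type":"array","items":{"type":"number"}},"force":{"type":"number"}},"required":["delta_pos","rot","gripper"]}

```bash
mkdir -p pics; cat > h.py <<'E'
import numpy as np,cv2
from plant import *
def px(c,P):
    return cv2.projectPoints(np.array([P],float),c["rvec"],c["tvec"],np.array([[c["fx"],0,c["cx"]],[0,c["fy"],c["cy"]],[0,0,1.]]),None)[0].ravel()
def cloud(c,reg):
    v,u=np.nonzero(reg&(c["z_map"]>0));z=c["z_map"][v,u]
    p=np.c_[(u-c["cx"])/c["fx"]*z,(v-c["cy"])/c["fy"]*z,z]
    R=cv2.Rodrigues(np.array(c["rvec"]))[0]
    return (p-np.ravel(c["tvec"]))@R
E
python3 - <<'E'
from h import *
o=observe();print({k:np.round(o[k],3) for k in("time_s","ee_pos","ee_rot","grip_width")})
ims=[]
for n in("top","scene"):
    c=capture(n);cv2.imwrite(f"pics/{n}0.png",c["img"][:,:,::-1])
    for t in("carrier","pin","notch","lid_centre","tab","cutlery_case","egg_cup","glass_box"):
        print(n,t,[(np.round(d["centre"],3),round(d["conf"],2),np.round(px(c,d["centre"]))) for d in tip_of(t,c)[:2]])
E
```

```text
{'time_s': np.float64(0.0), 'ee_pos': array([ 0.184, -0.491,  0.242]), 'ee_rot': array([-1.79924e+02, -1.70000e-02,  2.04980e+01]), 'grip_width': np.float64(0.085)}
top carrier [(array([ 0.541, -0.038,  0.002]), 0.6, array([276., 246.]))]
top pin [(array([ 0.586, -0.013,  0.109]), 0.74, array([268., 227.]))]
top notch [(array([ 0.591, -0.064,  0.119]), 0.57, array([289., 224.]))]
top lid_centre [(array([ 0.535, -0.04 ,  0.117]), 0.71, array([279., 248.]))]
top tab [(array([ 0.503, -0.024,  0.135]), 0.98, array([273., 262.])), (array([ 0.584, -0.013,  0.111]), 0.45, array([267., 228.]))]
top cutlery_case [(array([0.617, 0.354, 0.002]), 0.9, array([131., 220.]))]
top egg_cup [(array([ 0.746,  0.058, -0.002]), 0.76, array([240., 172.]))]
top glass_box [(array([ 0.586, -0.309,  0.003]), 0.88, array([376., 229.]))]
scene carrier [(array([ 0.542, -0.04 , -0.001]), 0.83, array([273., 202.])), (array([ 0.505, -0.021,  0.139]), 0.57, array([289., 161.]))]
scene pin [(array([ 0.589, -0.011,  0.116]), 0.79, array([270., 180.]))]
scene notch [(array([ 0.587, -0.062,  0.121]), 0.83, array([258., 171.]))]
scene lid_centre [(array([ 0.543, -0.044,  0.118]), 0.89, array([273., 169.]))]
scene tab [(array([ 0.505, -0.023,  0.139]), 0.97, array([288., 161.]))]
scene cutlery_case [(array([0.617, 0.354, 0.002]), 0.67, array([367., 290.]))]
scene egg_cup [(array([0.738, 0.054, 0.   ]), 0.87, array([246., 248.]))]
scene glass_box [(array([ 0.591, -0.314,  0.003]), 0.61, array([206., 170.]))]
```

View pics/top0.png

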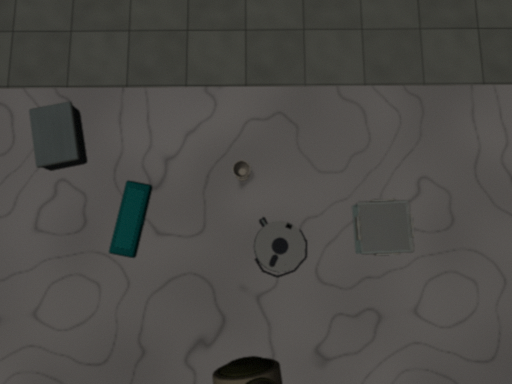

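View pics/scene0.png

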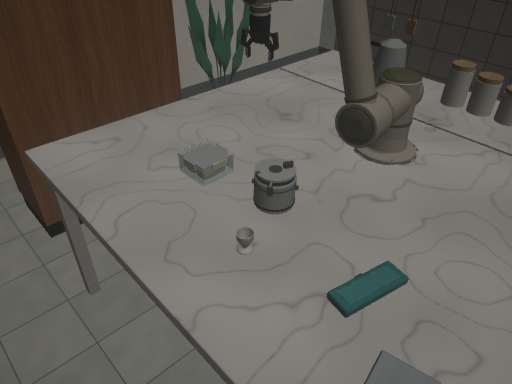

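The top view shows the carrier at (280,246), the notch at (289,225), the tab at (273,261) and the pin bracket at (263,221). The lid is about 57° clockwise of home. I'll average several shots to refine that.

```bash
cat >> h.py <<'E'
def est(n,cams=("top","scene")):
    out={}
    for k in cams:
        for _ in range(n):
            c=capture(k)
            for t in("pin","notch","lid_centre","tab","carrier"):
                for d in tip_of(t,c)[:1]:
                    if d["conf"]>.5: out.setdefault((k,t),[]).append(d["centre"])
    for q,v in out.items(): print(q,len(v),np.round(np.median(v,0),4),np.round(np.std(v,0),4))
    ang=lambda d:np.degrees(np.arctan2(d[1],d[0]))
    for k in cams:
        m={t:np.median(out[k,t],0) for t in("pin","notch","lid_centre","tab","carrier") if (k,t) in out}
        if "lid_centre" in m:
            A=np.mean([m[t][:2] for t in("lid_centre","carrier") if t in m],0)
            print(k,"axis",A.round(4),{t:(round(ang(m[t][:2]-A),1),round(1e3*np.hypot(*(m[t][:2]-A)),1)) for t in m if t in("pin","notch","tab")},
              "n-t dir",ang((m["notch"]-m["tab"])[:2]).round(1) if "notch" in m and "tab" in m else None)
    return out,c
E
python3 - <<'E'
from h import *
est(8)
c=capture("top");P=cloud(c,np.ones((384,512),bool))
s=P[(np.hypot(P[:,0]-.54,P[:,1]+.041)<.085)&(P[:,2]>.09)]
top=s[np.abs(s[:,2]-.12)<.004];print(len(top),top.mean(0),(top.max(0)+top.min(0))/2)
r=np.hypot(s[:,0]-.54,s[:,1]+.041)
print("centre heights",np.round(np.sort(s[r<.02][:,2]),3)[::6])
print("tall",s[s[:,2]>.128].round(3))
print("outer",s[r>.064].round(3))
print(observe()["time_s"])
cv2.imwrite("pics/z.png",cv2.resize(c["img"][200:290,230:330,::-1],None,fx=6,fy=6,interpolation=cv2.INTER_CUBIC))
E
```

```text
('top', 'pin') 8 [ 0.5865 -0.0122  0.1094] [0.0012 0.0011 0.0016]
('top', 'notch') 8 [ 0.5904 -0.0643  0.1182] [0.0015 0.0804 0.0384]
('top', 'lid_centre') 8 [ 0.5371 -0.0398  0.1184] [0.0011 0.0019 0.0015]
('top', 'tab') 7 [ 0.5016 -0.0213  0.1379] [0.0019 0.0017 0.0014]
('top', 'carrier') 8 [ 0.5396 -0.0417  0.0009] [0.0017 0.002  0.0012]
('scene', 'pin') 7 [ 0.5872 -0.0103  0.1156] [0.0014 0.0017 0.002 ]
('scene', 'notch') 8 [ 0.5904 -0.0645  0.121 ] [0.0166 0.0078 0.0022]
('scene', 'lid_centre') 8 [ 0.5394 -0.0408  0.1186] [0.0018 0.0017 0.0013]
('scene', 'tab') 8 [ 0.5062 -0.0214  0.1393] [0.0013 0.0008 0.0024]
('scene', 'carrier') 8 [ 0.5417 -0.0412  0.0006] [0.0154 0.0098 0.037 ]
top axis [ 0.5383 -0.0407] {'pin': (np.float64(30.6), np.float64(56.0)), 'notch': (np.float64(-24.4), np.float64(57.1)), 'tab': (np.float64(152.1), np.float64(41.5))} n-t dir -25.9
scene axis [ 0.5406 -0.041 ] {'pin': (np.float64(33.4), np.float64(55.8)), 'notch': (np.float64(-25.2), np.float64(55.1)), 'tab': (np.float64(150.3), np.float64(39.5))} n-t dir -27.1
1859 [ 0.54081983 -0.04032282  0.1200625
[... 2293 characters left out ...]
[ 0.603  0.008  0.113]
 [ 0.603  0.005  0.108]
 [ 0.603  0.003  0.112]
 [ 0.603  0.     0.111]
 [ 0.603 -0.002  0.112]
 [ 0.603 -0.005  0.11 ]
 [ 0.603 -0.007  0.109]
 [ 0.601  0.008  0.11 ]
 [ 0.601  0.005  0.107]
 [ 0.601  0.003  0.108]
 [ 0.601  0.     0.113]
 [ 0.601 -0.002  0.111]
 [ 0.601 -0.005  0.11 ]
 [ 0.601 -0.007  0.11 ]
 [ 0.599  0.008  0.1  ]
 [ 0.599  0.005  0.108]
 [ 0.599  0.003  0.109]
 [ 0.598  0.     0.112]
 [ 0.598 -0.002  0.112]
 [ 0.598 -0.005  0.111]
 [ 0.596  0.005  0.111]
 [ 0.596  0.003  0.11 ]
 [ 0.596  0.     0.107]
 [ 0.596 -0.002  0.11 ]
 [ 0.596 -0.005  0.109]
 [ 0.596 -0.007  0.113]
 [ 0.595  0.003  0.095]
 [ 0.594 -0.002  0.109]
 [ 0.593 -0.004  0.11 ]]
5.75
```

View pics/z.png

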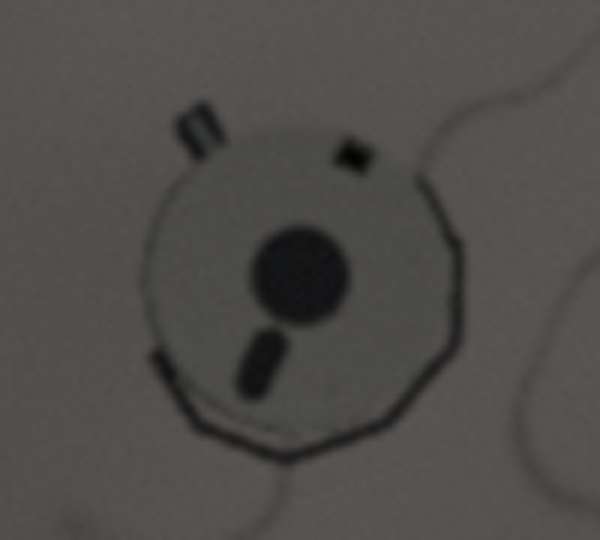

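Call:
drive_tool:
  delta_pos:
    - [10,-7,1]
    - [30,-21,3]
    - [65,-46,6]
    - [105,-75,9]
    - [145,-103,12]
    - [185,-132,16]
    - [225,-160,19]
    - [265,-188,23]
    - [305,-217,26]
    - [345,-245,30]
    - [385,-274,33]
    - [420,-299,36]
    - [450,-320,38]
    - [470,-334,40]
    - [483,-343,42]
    - [490,-348,42]
    - [490,-348,42]
    - [490,-348,42]
    - [490,-348,42]
  rot:
    - [0,0,-1]
    - [0,0,-3]
    - [0,0,-6]
    - [0,0,-9]
    - [0,0,-13]
    - [0,0,-17]
    - [0,0,-21]
    - [0,0,-25]
    - [0,0,-28]
    - [0,0,-32]
    - [0,0,-35]
    - [0,0,-38]
    - [0,0,-41]
    - [0,0,-43]
    - [0,0,-43.5]
    - [0,0,-43.5]
    - [0,0,-43.5]
    - [0,0,-43.5]
    - [0,0,-43.5]
  gripper: [-1,-1,-1,-1,-1,-1,-1,-1,-1,-1,-1,-1,-1,-1,-1,-1,-1,-1,-1]
  force: 40

```text
time_s: 7.65
ee_pos: [0.5207, 0.005, 0.2005]
ee_rot: [180.0, 0.0, 63.9]
contact_force: [-0.1, -0.2, -0.5]
grip_width: 0.0001
grasp_force: 0.0
```

Call:
drive_tool:
  delta_pos:
    - [0,0,15]
    - [0,0,35]
    - [0,0,50]
    - [0,0,60]
    - [0,0,65.5]
    - [0,0,65.5]
    - [-5,0,65.5]
    - [-9,0,65.5]
    - [-12,0,65.5]
    - [-12,0,65.5]
  rot:
    - [0,0,0]
    - [0,0,0]
    - [0,0,0]
    - [0,0,0]
    - [0,0,0]
    - [0,0,0]
    - [0,0,0]
    - [0,0,0]
    - [0,0,0]
    - [0,0,0]
  gripper: [-1,-1,-1,-1,-1,-1,-1,-1,-1,-1]

```text
time_s: 8.65
ee_pos: [0.5156, -0.0054, 0.1351]
ee_rot: [180.0, -0.0, 64.0]
contact_force: [-0.1, -0.2, 0.1]
grip_width: -0.0001
grasp_force: 0.0
```

```bash
python3 - <<'E'
import numpy as np
for d in range(0,66,3):
    t=np.radians(d);c,s=np.cos(t),np.sin(t)
    print(d,[round(-18+18*c-38*s-3,1),round(38-18*s-38*c,1),0])
E
```

```text
0 [np.float64(-3.0), np.float64(0.0), 0]
3 [np.float64(-5.0), np.float64(-0.9), 0]
6 [np.float64(-7.1), np.float64(-1.7), 0]
9 [np.float64(-9.2), np.float64(-2.3), 0]
12 [np.float64(-11.3), np.float64(-2.9), 0]
15 [np.float64(-13.4), np.float64(-3.4), 0]
18 [np.float64(-15.6), np.float64(-3.7), 0]
21 [np.float64(-17.8), np.float64(-3.9), 0]
24 [np.float64(-20.0), np.float64(-4.0), 0]
27 [np.float64(-22.2), np.float64(-4.0), 0]
30 [np.float64(-24.4), np.float64(-3.9), 0]
33 [np.float64(-26.6), np.float64(-3.7), 0]
36 [np.float64(-28.8), np.float64(-3.3), 0]
39 [np.float64(-30.9), np.float64(-2.9), 0]
42 [np.float64(-33.1), np.float64(-2.3), 0]
45 [np.float64(-35.1), np.float64(-1.6), 0]
48 [np.float64(-37.2), np.float64(-0.8), 0]
51 [np.float64(-39.2), np.float64(0.1), 0]
54 [np.float64(-41.2), np.float64(1.1), 0]
57 [np.float64(-43.1), np.float64(2.2), 0]
60 [np.float64(-44.9), np.float64(3.4), 0]
63 [np.float64(-46.7), np.float64(4.7), 0]
```

Call:
drive_tool:
  delta_pos:
    - [-3,0,0]
    - [-5,-0.9,0]
    - [-7.1,-1.7,0]
    - [-9.2,-2.3,0]
    - [-11.3,-2.9,0]
    - [-13.4,-3.4,0]
    - [-15.6,-3.7,0]
    - [-17.8,-3.9,0]
    - [-20,-4,0]
    - [-22.2,-4,0]
    - [-24.4,-3.9,0]
    - [-26.6,-3.7,0]
    - [-28.8,-3.3,0]
    - [-30.9,-2.9,0]
    - [-33.1,-2.3,0]
    - [-35.1,-1.6,0]
    - [-37.2,-0.8,0]
    - [-39.2,0.1,0]
    - [-40.5,0.8,0]
    - [-40.5,0.8,0]
  rot:
    - [0,0,0]
    - [0,0,-3]
    - [0,0,-6]
    - [0,0,-9]
    - [0,0,-12]
    - [0,0,-15]
    - [0,0,-18]
    - [0,0,-21]
    - [0,0,-24]
    - [0,0,-27]
    - [0,0,-30]
    - [0,0,-33]
    - [0,0,-36]
    - [0,0,-39]
    - [0,0,-42]
    - [0,0,-45]
    - [0,0,-48]
    - [0,0,-51]
    - [0,0,-53]
    - [0,0,-53]
  gripper: [-1,-1,-1,-1,-1,-1,-1,-1,-1,-1,-1,-1,-1,-1,-1,-1,-1,-1,-1,-1]

```text
time_s: 10.65
ee_pos: [0.4986, -0.0415, 0.1349]
ee_rot: [180.0, -0.0, 117.0]
contact_force: [-0.6, 2.7, 0.9]
grip_width: -0.0002
grasp_force: 1.1
```

```bash
python3 - <<'E'
from h import *
for k in("top","scene"):
    c=capture(k)
    for t in("notch","tab","pin"):print(k,t,[(np.round(d["centre"],4),round(d["conf"],2)) for d in tip_of(t,c)[:2]])
    u,v=px(c,[.54,-.041,.12]).astype(int)
    cv2.imwrite(f"pics/{k}1.png",cv2.resize(c["img"][v-45:v+45,u-50:u+50,::-1],None,fx=6,fy=6,interpolation=cv2.INTER_CUBIC))
o=observe();print(o["time_s"],o["contact_force"],o["ee_pos"],o["ee_rot"])
E
```

```text
top notch [(array([ 0.5884, -0.0156,  0.1192]), 0.68)]
top tab []
top pin [(array([ 0.5881, -0.0119,  0.1103]), 0.68), (array([ 0.5921, -0.0154,  0.1204]), 0.66)]
scene notch [(array([ 0.5873, -0.0138,  0.1222]), 0.9)]
scene tab [(array([ 0.5067, -0.0527,  0.1381]), 0.97)]
scene pin [(array([ 0.5886, -0.0098,  0.1149]), 0.89)]
11.05 [-0.31150121  3.27432474  2.25819423] [ 0.49863259 -0.04163873  0.13483778] [ 1.79998563e+02 -6.90479045e-03  1.16993075e+02]
```

View pics/scene1.png

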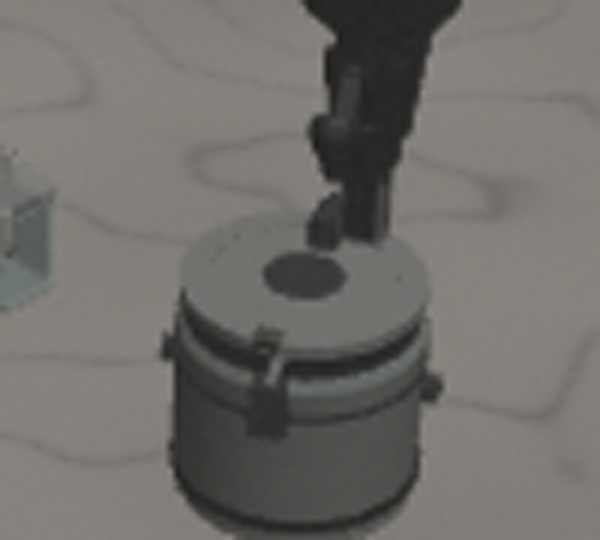

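Scene picture: the notch at (268,335) is nearly over the pin at (275,365), about 4° short. I'll nudge it on.

Call:
drive_tool:
  delta_pos:
    - [-1,-0.4,0]
    - [-2,-0.8,0]
    - [-3,-1.3,0]
    - [-3,-1.3,0]
    - [-3,-1.3,0]
  rot:
    - [0,0,-1.5]
    - [0,0,-3]
    - [0,0,-4.5]
    - [0,0,-4.5]
    - [0,0,-4.5]
  gripper: [-1,-1,-1,-1,-1]

```text
time_s: 11.55
ee_pos: [0.4989, -0.0452, 0.1347]
ee_rot: [-180.0, 0.0, 121.5]
contact_force: [-0.1, 1.4, 1.2]
grip_width: 0.0002
grasp_force: 0.8
```

```bash
python3 - <<'E'
from h import *
A=np.array([.5403,-.0408]);an=lambda p:np.degrees(np.arctan2(*(np.array(p)[:2]-A)[::-1])).round(1)
for k in("top","scene"):
  for _ in range(6):
    c=capture(k)
    r={t:[(np.round(d["centre"],4),an(d["centre"])) for d in tip_of(t,c)[:1]] for t in("notch","pin")}
    print(k,r)
  u,v=px(c,[.56,-.03,.12]).astype(int)
  cv2.imwrite(f"pics/{k}2.png",cv2.resize(c["img"][v-35:v+35,u-40:u+40,::-1],None,fx=8,fy=8,interpolation=cv2.INTER_CUBIC))
o=observe();print(o["time_s"],o["contact_force"],o["ee_pos"],o["ee_rot"])
E
```

```text
top {'notch': [(array([ 0.5895, -0.0121,  0.1189]), np.float64(30.3))], 'pin': [(array([ 0.5883, -0.0108,  0.1115]), np.float64(32.0))]}
top {'notch': [], 'pin': [(array([ 0.5869, -0.0115,  0.1094]), np.float64(32.2))]}
top {'notch': [(array([ 0.5875, -0.0143,  0.1221]), np.float64(29.3))], 'pin': [(array([ 0.5363, -0.0374,  0.1202]), np.float64(139.6))]}
top {'notch': [(array([ 0.5887, -0.0129,  0.1177]), np.float64(30.0))], 'pin': [(array([ 0.5865, -0.0127,  0.1105]), np.float64(31.3))]}
top {'notch': [(array([ 0.5899, -0.0147,  0.1179]), np.float64(27.8))], 'pin': [(array([ 0.5864, -0.013 ,  0.1088]), np.float64(31.1))]}
top {'notch': [(array([ 0.5855, -0.0123,  0.1202]), np.float64(32.2))], 'pin': [(array([ 0.5831, -0.0113,  0.1077]), np.float64(34.6))]}
scene {'notch': [(array([ 0.5859, -0.01  ,  0.1207]), np.float64(34.0))], 'pin': [(array([ 0.5873, -0.0089,  0.1161]), np.float64(34.2))]}
scene {'notch': [(array([ 0.5871, -0.0121,  0.1214]), np.float64(31.5))], 'pin': [(array([ 0.586 , -0.011 ,  0.1157]), np.float64(33.1))]}
scene {'notch': [(array([ 0.5865, -0.0113,  0.1211]), np.float64(32.6))], 'pin': [(array([ 0.588 , -0.0093,  0.115 ]), np.float64(33.4))]}
scene {'notch': [(array([ 0.587 , -0.0144,  0.1195]), np.float64(29.5))], 'pin': [(array([ 0.5884, -0.0083,  0.1138]), np.float64(34.0))]}
scene {'notch': [(array([ 0.5862, -0.0126,  0.1216]), np.float64(31.6))], 'pin': [(array([ 0.5891, -0.0104,  0.1153]), np.float64(31.9))]}
scene {'notch': [(array([ 0.5876, -0.0126,  0.1196]), np.float64(30.8))], 'pin': [(array([ 0.5863, -0.012 ,  0.1131]), np.float64(32.1))]}
13.35 [ 0.50228374 -0.20245652  0.77229526] [ 0.49884944 -0.04500135  0.13479813] [-1.79999041e+02 -8.18541486e-05  1.21503404e+02]
```

View pics/top2.png

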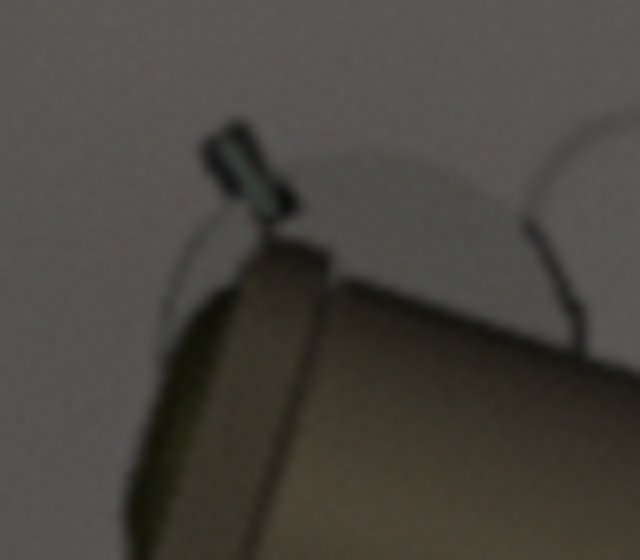

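View pics/scene2.png

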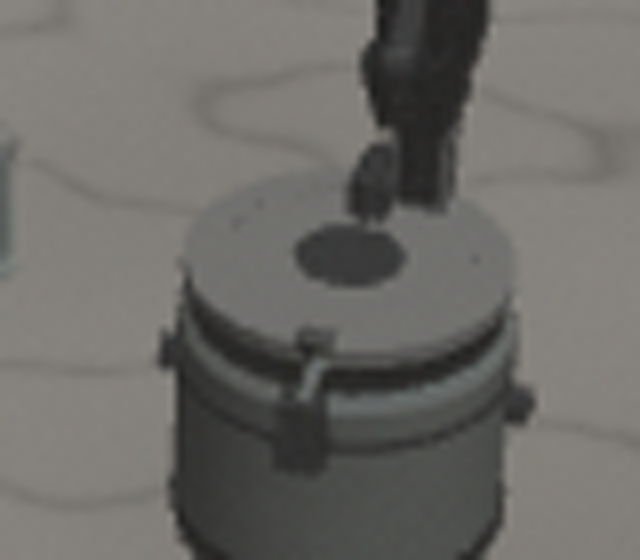

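Top view: the pin at (262,190) shows through the notch, with the wider gap on its right, so it needs about 2° more. I'll push that, then back off and rise.

Call:
drive_tool:
  delta_pos:
    - [-0.7,-0.3,0]
    - [-1.4,-0.6,0]
    - [-1.4,-0.6,0]
    - [-1.4,-0.6,0]
    - [5,0,0]
    - [12,0,0]
    - [12,0,-10]
    - [12,0,-30]
    - [12,0,-40]
    - [12,0,-40]
  rot:
    - [0,0,-1]
    - [0,0,-2]
    - [0,0,-2]
    - [0,0,-2]
    - [0,0,-2]
    - [0,0,-2]
    - [0,0,-2]
    - [0,0,-2]
    - [0,0,-2]
    - [0,0,-2]
  gripper: [-1,-1,-1,-1,-1,-1,-1,-1,-1,-1]

```text
time_s: 14.35
ee_pos: [0.4933, -0.035, 0.1764]
ee_rot: [179.9, 0.2, 123.5]
contact_force: [-0.4, 0.1, -0.5]
grip_width: -0.0005
grasp_force: 0.0
```

```bash
python3 - <<'E'
from h import *
A=np.array([.5403,-.0408]);an=lambda p:np.degrees(np.arctan2(*(np.array(p)[:2]-A)[::-1])).round(1)
for k in("scene","top"):
  for _ in range(4):
    c=capture(k)
    print(k,{t:[an(d["centre"]) for d in tip_of(t,c)[:1]] for t in("notch","pin")})
u,v=px(c,[.57,-.03,.12]).astype(int)
cv2.imwrite("pics/top3.png",cv2.resize(c["img"][v-25:v+25,u-30:u+30,::-1],None,fx=10,fy=10,interpolation=cv2.INTER_CUBIC))
o=observe();R=cv2.Rodrigues(np.zeros(3))[0]
y=np.radians(o["ee_rot"][2]);d=(np.r_[A+.010*np.array([np.cos(np.radians(33)),np.sin(np.radians(33))]),.135]-o["ee_pos"])*1e3
print(o["time_s"],o["ee_pos"],o["ee_rot"],"go",d[0]*np.cos(y)+d[1]*np.sin(y),d[0]*np.sin(y)-d[1]*np.cos(y),-d[2])
E
```

```text
scene {'notch': [np.float64(31.0)], 'pin': [np.float64(35.8)]}
scene {'notch': [np.float64(34.2)], 'pin': [np.float64(31.4)]}
scene {'notch': [], 'pin': [np.float64(32.2)]}
scene {'notch': [np.float64(36.2)], 'pin': [np.float64(32.4)]}
top {'notch': [], 'pin': [np.float64(29.0)]}
top {'notch': [np.float64(33.3)], 'pin': []}
top {'notch': [np.float64(31.4)], 'pin': [np.float64(33.3)]}
top {'notch': [np.float64(30.4)], 'pin': [np.float64(-165.1)]}
15.55 [ 0.49258008 -0.03474869  0.17480647] [1.79999734e+02 8.24425834e-04 1.23504181e+02] go -31.475146495329316 46.45034978789342 39.80647039852997
```

View pics/top3.png

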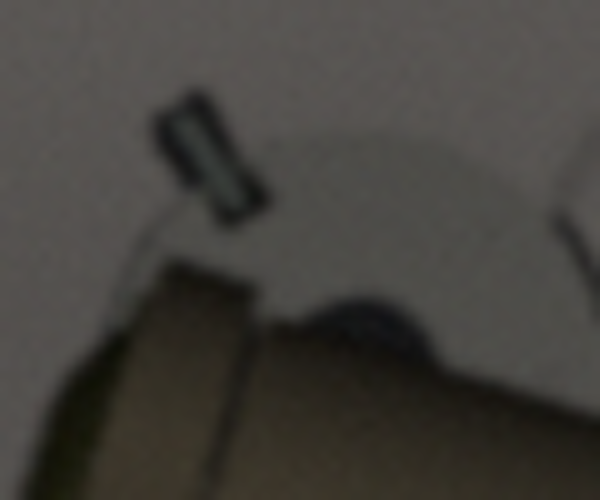

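Gaps on both sides of the pin are about equal (pin tip at (235,195)). Moving over the lid to press.

Call:
drive_tool:
  delta_pos:
    - [-8,12,0]
    - [-20,30,0]
    - [-31.5,46.5,0]
    - [-31.5,46.5,5]
    - [-31.5,46.5,20]
    - [-31.5,46.5,34]
    - [-31.5,46.5,40]
    - [-31.5,46.5,42]
    - [-31.5,46.5,43]
    - [-31.5,46.5,44]
    - [-31.5,46.5,45]
    - [-31.5,46.5,46]
    - [-31.5,46.5,46]
    - [-31.5,46.5,46]
  rot:
    - [0,0,0]
    - [0,0,0]
    - [0,0,0]
    - [0,0,0]
    - [0,0,0]
    - [0,0,0]
    - [0,0,0]
    - [0,0,0]
    - [0,0,0]
    - [0,0,0]
    - [0,0,0]
    - [0,0,0]
    - [0,0,0]
    - [0,0,0]
  gripper: [-1,-1,-1,-1,-1,-1,-1,-1,-1,-1,-1,-1,-1,-1]

```text
time_s: 16.95
ee_pos: [0.5489, -0.0354, 0.1291]
ee_rot: [180.0, 0.0, 123.5]
contact_force: [-0.4, 0.7, 5.3]
grip_width: 0.0003
grasp_force: 2.3
```

Only about 5 N (the seal's grip) at 2 mm down, so it's passing the pin. Pressing on.

Call:
drive_tool:
  delta_pos:
    - [0,0,1]
    - [0,0,2]
    - [0,0,3]
    - [0,0,4]
    - [0,0,5]
    - [0,0,6]
    - [0,0,6.5]
    - [0,0,7]
    - [0,0,7.5]
    - [0,0,7.5]
    - [0,0,7.5]
  rot:
    - [0,0,0]
    - [0,0,0]
    - [0,0,0]
    - [0,0,0]
    - [0,0,0]
    - [0,0,0]
    - [0,0,0]
    - [0,0,0]
    - [0,0,0]
    - [0,0,0]
    - [0,0,0]
  gripper: [-1,-1,-1,-1,-1,-1,-1,-1,-1,-1,-1]

```text
time_s: 18.05
ee_pos: [0.549, -0.0354, 0.122]
ee_rot: [180.0, 0.0, 123.5]
contact_force: [-1.4, -0.1, 11.4]
grip_width: -0.0
grasp_force: 5.1
```

Call:
drive_tool:
  delta_pos:
    - [0,0,0.5]
    - [0,0,1]
    - [0,0,1]
    - [0,0,0]
    - [0,0,-5]
    - [0,0,-20]
    - [0,0,-45]
    - [0,0,-80]
    - [0,0,-100]
    - [0,0,-100]
  rot:
    - [0,0,0]
    - [0,0,0]
    - [0,0,0]
    - [0,0,0]
    - [0,0,0]
    - [0,0,0]
    - [0,0,0]
    - [0,0,0]
    - [0,0,0]
    - [0,0,0]
  gripper: [-1,-1,-1,-1,-1,-1,-1,-1,-1,-1]

```text
time_s: 19.05
ee_pos: [0.5494, -0.0355, 0.2236]
ee_rot: [179.9, 0.2, 123.5]
contact_force: [-0.2, -0.5, 0.3]
grip_width: -0.0003
grasp_force: 0.0
```

```bash
python3 - <<'E'
from h import *
c=capture("scene");print({t:[np.round(d["centre"],4) for d in tip_of(t,c)[:1]] for t in("notch","pin","lid_centre","tab")})
P=cloud(c,np.ones((384,512),bool))
r=np.hypot(P[:,0]-.5403,P[:,1]+.0408);s=P[(r<.05)&(P[:,2]>.1)&(P[:,2]<.128)&(P[:,0]>.53)];print(len(s),np.median(s[:,2]))
u,v=px(c,[.55,-.03,.1]).astype(int)
cv2.imwrite("pics/s4.png",cv2.resize(c["img"][v-35:v+35,u-40:u+40,::-1],None,fx=8,fy=8,interpolation=cv2.INTER_CUBIC))
o=observe();print(o["time_s"],o["ee_pos"],o["contact_force"])
E
```

```text
{'notch': [array([ 0.5886, -0.01  ,  0.1104])], 'pin': [array([ 0.5896, -0.0121,  0.1158])], 'lid_centre': [array([ 0.5407, -0.0436,  0.1085])], 'tab': [array([ 0.507 , -0.0578,  0.1294])]}
344 0.11086111191019025
19.3 [ 0.54821335 -0.03521372  0.21983585] [ 0.06834658  0.08322381 -0.47718157]
```

View pics/s4.png

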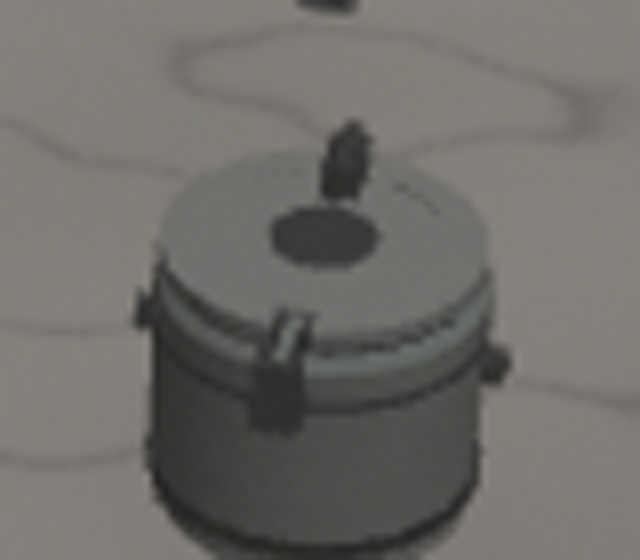

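The lid's face is now at 0.111 m, which is fully home. The pin sits in the notch at (290,335) and the hand is clear.

```bash
python3 -c "from plant import *;print(finish_job())"
```

```text
the job is handed in; nothing more can be done
None
```

The lunch carrier is closed: the lid was turned until its notch sat over the pin, then pressed fully home (upper face measured at 111 mm). The hand is clear, and the job was handed in at about 19 s with no verdict returned.

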